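# Set the iris and polariser levers to their long marks

### The job

Get the two lens fixtures on the bench ready for a camera calibration: push the iris lever and the polariser lever around, in either order, until each lever's needle lies on the one long mark of its scale, and leave both there. Only push the upright tabs with the fingertips or the outside of the fingers: do not pinch them, and leave the loose things on the bench where they are.

Things in the scene. Friction and masses are not known exactly. Their poses are not given: they have to be found in the camera images.
- iris_axis (a point): Point on the vertical axis of the iris fixture (square dark base plate 182 mm, black lens barrel 62 mm high, 36 mm radius at its top), 55 mm above the work surface; its x axis is the lever direction at joint value 0, z is up. The fixture is bolted down.
- iris_ring (a joint): Angle of the iris fixture's dark knurled ring (radius 49 mm, 24 to 38 mm above the work surface) and its lever about the vertical axis, rad, counter-clockwise from above positive, stops at -1.4 and 1.4. Friction (about 2 N at the tab) holds it where it is left; it does not spring back or coast.
- iris_tab (a point): Centre of the upright brass tab on the lever, 72 mm from the axis, 55 mm above the work surface. The tab is a plate 24 mm along the lever, 10 mm thick across it, standing from 33 to 80 mm above the work surface; push on its broad side, for example at 45 to 70 mm height. x points outward along the lever, z up, y counter-clockwise.
- iris_tip (a point): Tip region of the lever's thin 3 mm wide needle, which points outward, 88 mm from the axis, 21 mm above the work surface, in line with the tab. This is the point that has to lie over the long mark.
- iris_mark (a point): Point on the one long dark mark of the fixed aluminium scale disc (radius 98 mm, top 18 mm above the work surface, 29 short thin marks near its rim). The long mark is 6 mm wide and runs from 51 to 97 mm from the axis; this point is 88 mm from the axis, 19 mm above the work surface; x points outward along the mark. It does not move. In every start the mark lies on the counter-clockwise side of the lever.
- iris_tab_left: The counter-clockwise half of that tab's plate (24 x 5 x 42 mm), origin 72 mm from the axis at the tab's middle, 54 mm above the work surface; a finger pressing on the tab's counter-clockwise face touches this half.
- iris_tab_right: The clockwise half of that tab's plate (24 x 5 x 42 mm), origin 72 mm from the axis at the tab's middle, 54 mm above the work surface; a finger pressing on the tab's clockwise face touches this half.
- polar_axis (a point): Point on the vertical axis of the polariser fixture (round dark base plate, 216 mm across, low aluminium barrel 44 mm high with a green glass window), 55 mm above the work surface; its x axis is the lever direction at joint value 0, z is up. The fixture is bolted down.
- polar_ring (a joint): Angle of the polariser fixture's dark knurled ring (radius 49 mm, 24 to 38 mm above the work surface) and its lever about the vertical axis, rad, counter-clockwise from above positive, stops at -1.4 and 1.4. Friction (about 2 N at the tab) holds it where it is left; it does not spring back or coast.
- polar_tab (a point): Centre of the upright brass tab on the lever, 72 mm from the axis, 55 mm above the work surface. The tab is a plate 24 mm along the lever, 10 mm thick across it, standing from 33 to 80 mm above the work surface; push on its broad side, for example at 45 to 70 mm height. x points outward along the lever, z up, y counter-clockwise.
- polar_tip (a point): Tip region of the lever's thin 3 mm wide needle, which points outward, 88 mm from the axis, 21 mm above the work surface, in line with the tab. This is the point that has to lie over the long mark.
- polar_mark (a point): Point on the one long dark mark of the fixed aluminium scale disc (radius 98 mm, top 18 mm above the work surface, 29 short thin marks near its rim). The long mark is 6 mm wide and runs from 51 to 97 mm from the axis; this point is 88 mm from the axis, 19 mm above the work surface; x points outward along the mark. It does not move. In every start the mark lies on the clockwise side of the lever.
- polar_tab_left: The counter-clockwise half of that tab's plate (24 x 5 x 42 mm), origin 72 mm from the axis at the tab's middle, 54 mm above the work surface; a finger pressing on the tab's counter-clockwise face touches this half.
- polar_tab_right: The clockwise half of that tab's plate (24 x 5 x 42 mm), origin 72 mm from the axis at the tab's middle, 54 mm above the work surface; a finger pressing on the tab's clockwise face touches this half.
- marker_pin: loose marker pin, 26 mm round steel foot, thin rod, 16 mm ball on top, 74 mm high, between the fixtures; origin under the foot. Bystander.
- marker_pin2: loose marker pin like the other but 54 mm high, between the fixtures; origin under the foot. Bystander.
- lens_cap: loose black lens cap, 60 mm across, 10 mm high, origin under its centre. Bystander.
- spare_lens: loose black spare lens, 52 mm across, 45 mm high, origin under its centre. Bystander.
- driver: loose screwdriver lying flat, origin under its middle. Bystander.
- mouse: loose black computer mouse, 105 x 60 mm, 30 mm high, origin under it. Bystander.
- cleaner: loose small bottle, 40 mm across, 90 mm high, origin under its centre. Bystander.
- screw_tray: loose grey open tray 100 x 140 x 30 mm, origin under its centre. Bystander.
There are look-alikes about, which are no part of the job. What is shaped like the part that bears polar_axis but pink is not meant.

How it is judged:
By the outcome, as a careful person would: the job done as asked, in the order asked, and still so for the second after the job is handed in, with the robot touching nothing.
It also fails if it takes over 72 s, if anything falls off the work surface, if the arm or the gripper's body presses on something with over 40 N, if the wrist force passes 120 N, or if a joint passes its speed limit or range.

### The arm

A 6-joint arm with a two-finger parallel gripper is mounted at the origin on the work surface. World frame = base frame: x ahead of the robot, y to its left, z up, the work surface at z = 0. Lengths are in m, angles in rad, forces in N, time in s.
With the tool pointing down it reaches from about 0.3 to 0.825 m from the base axis. Payload 5.4 kg.
Tool frame: the origin (TCP) lies on the front face of the gripper's body, between the roots of the fingers; the fingertips stand ctrl.tcp_to_tips ahead of it and the grasp point (between the pads) lies 69 mm ahead of it (ctrl.tcp_to_tips is the distance from the TCP to the fingertips, in m); z points along the fingers, y is the line along which they close (so a half turn about z gives the same grasp; the last joint's range is limited). The gripper opens to 92 mm and grips with 3 to 60 N. Pads are 20 mm wide; open, the fingers measure 128 mm over their backs; the gripper's body (75 mm by 189 mm) begins 69 mm behind the grasp point.
Start: joints at [1.033, 0.158, 1.597, -0, 1.386, -0.21], TCP at [0.185, 0.544, 0.303] pointing down, gripper open.
Joint ranges: [-2.91, 2.91], [-0.94, 2.29], [0.18, 2.7], [-1.29, 4.43], [0.17, 2.64], [-3, 3]. Speed limits (rad/s): [2.57, 2.57, 3.14, 3.14, 3.14, 3.14].

### API

Orientations are given as [roll, pitch, yaw] about the fixed x, y, z axes, in that order (R = Rz(yaw) Ry(pitch) Rx(roll)).
In Python, from rig import ctrl, fingers, solver, viewer gives the robot as it stands. Calls block until the motion is done:
- ctrl.movep(position, orientation): joint-space move of the TCP to a pose.
- ctrl.line_to(position, orientation=None, speed=0.15, f_stop=None): straight line of the TCP; orientation=None keeps the orientation; speed is the mean speed in m/s. With f_stop (N) it stops when the force on the tool has changed by that much, and returns True; else False.
- ctrl.move_j(angles): joint-space move.
- fingers.release() and fingers.close_gripper(force=None): open the fingers fully, or close them until they stop; force is the grip in N (None keeps the last).
- ctrl.pause(seconds).
- solver.ik(position, orientation): joint angles nearest the present ones, or None.
- viewer.capture(name): name is "scene" or "top" or "wrist"; returns a dict with "pixels" (420x560x3 uint8, red, green, blue), "K" (3x3 intrinsics, pixels), "k1" (the pictures are not rectified: a ray, as slopes to the right and down, at radius r is drawn at 1 + k1 r^2 times it, then the intrinsics apply), "eye" and "orientation" of the camera in the world. Camera axes: x right, y up, looking along -z (the intrinsics and any distortion apply to the point x, -y, -z); pixel columns grow to the right and rows downward; lengths in m; the calibration is good to about 2 mm. A picture is of the moment at which its call begins. There is no depth.
A pose or a line that the arm cannot do raises ctrl.Unreachable and nothing moves.
- ctrl.hand_in(): hands the job in; it is judged then, once.
Readings, each from a call of its own:
- ctrl.read_clock(): time.
- ctrl.read_q(): joint angles.
- ctrl.read_qd(): joint speeds.
- ctrl.read_effort(): joint torques, N m.
- ctrl.read_tool_pos(): TCP position.
- ctrl.read_orientation(): TCP orientation.
- ctrl.read_ft_force(): force on the tool from outside, world axes, zero at the start.
- ctrl.read_moment(): the same for the moment, N m.
- ctrl.read_finger_gap(): finger opening in m.
- ctrl.read_grip_force(): force on a finger pad.
Only numpy, scipy, OpenCV 4.12 (cv2) and the standard library are available. Lean on these libraries where they do the work, as an engineer would, in place of code of your own. Each camera call takes 0.05 s, during which the arm holds its last target. There are 200 camera calls.

## Working session

There is one attempt and no reset: what is moved stays moved. The work goes in short steps, each a Python script; the robot and the scene stay as the last script left them, time stands still between calls to the robot, and variables do not carry over. Pictures are saved under pics/ and viewed, at most 10 in all, crops included, and the job is handed in when it is done.

```bash
mkdir -p pics; ls
python3 - <<'E'
from rig import ctrl,viewer
import cv2,pickle
D={}
for n in("scene","top"):
    c=viewer.capture(n);D[n]=c
    cv2.imwrite(f"pics/{n}0.png",cv2.resize(c["pixels"][:,:,::-1],(800,600),interpolation=cv2.INTER_CUBIC))
    print(n,c["K"],c["k1"],c["eye"],c["orientation"])
pickle.dump(D,open("d0.pkl","wb"))
print(ctrl.tcp_to_tips,ctrl.read_clock(),ctrl.read_orientation())
E
```

```text
pics
scene [[395.44367274   0.         282.36097965]
 [  0.         395.44367274 207.09700561]
 [  0.           0.           1.        ]] 0.03699108692822565 [ 1.1465052  -0.55221966  0.60124879] [1.00418633 0.01001748 0.88568325]
top [[425.44560887   0.         277.51592501]
 [  0.         425.44560887 202.94887265]
 [  0.           0.           1.        ]] -0.02399519459691347 [ 0.3440584  -0.01525025  1.16479078] [ 0.13147211  0.01672193 -1.58362968]
0.0881 0.1 [-3.14001060e+00 -3.64697004e-04  2.81378323e+00]
```

View pics/top0.png

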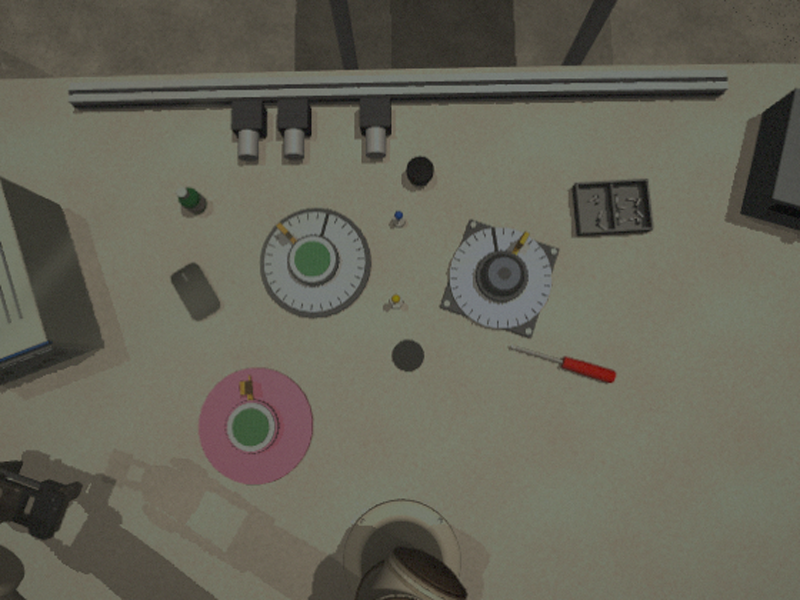

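View pics/scene0.png

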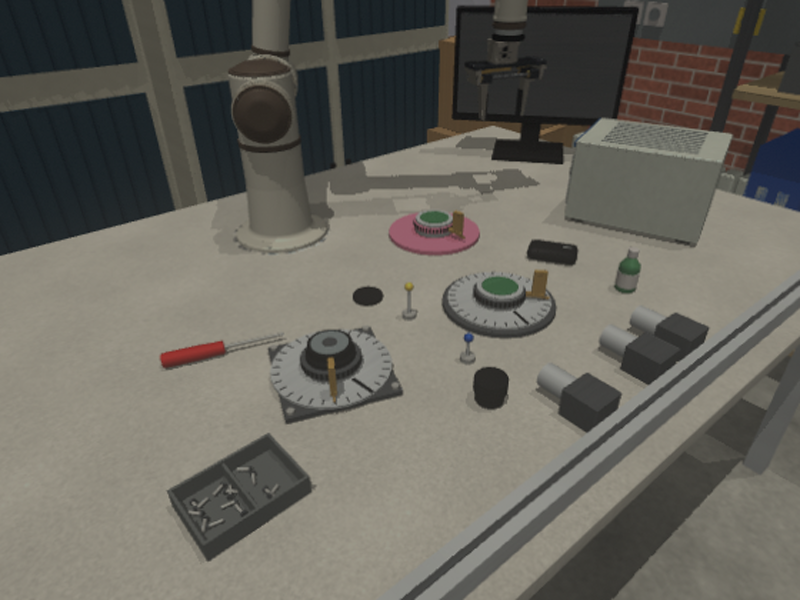

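Top view (800-px scale): the polariser disc is at about (313,262), its tab at (283,232) and its long mark at (325,222). The iris disc is at about (503,276), its tab at (521,241) and its long mark at (494,240). The pink look-alike is at (251,427). Next I compute positions and look from the wrist.

```bash
cat > h.py <<'E'
import numpy as np,cv2
from scipy.spatial.transform import Rotation as R
from rig import ctrl,fingers,solver,viewer
def world(c,uv,z):
    uv=np.atleast_2d(uv).astype(float)
    d=(uv-[c["K"][0,2],c["K"][1,2]])/c["K"][0,0]; s=d.copy()
    for _ in range(20): s=d/(1+c["k1"]*(s**2).sum(1,keepdims=True))
    r=R.from_euler("xyz",c["orientation"]).apply(np.c_[s[:,0],-s[:,1],-np.ones(len(s))])
    e=np.asarray(c["eye"]); return (e+r*((z-e[2])/r[:,2])[:,None])[:,:2]
def pix(c,P):
    p=R.from_euler("xyz",c["orientation"]).inv().apply(np.atleast_2d(P)-c["eye"])
    s=np.c_[p[:,0],-p[:,1]]/-p[:,2:]; s=s*(1+c["k1"]*(s**2).sum(1,keepdims=True))
    return s*c["K"][0,0]+[c["K"][0,2],c["K"][1,2]]
def rectify(c,ctr,z=.018,half=.12,n=600):
    "top-down map of plane z: column right = -y, row up = +x"
    g=(np.arange(n)+.5)/n*2*half-half
    Y,X=np.meshgrid(ctr[1]-g,ctr[0]-g)
    m=pix(c,np.c_[X.ravel(),Y.ravel(),np.full(n*n,z)]).astype(np.float32).reshape(n,n,2)
    return cv2.remap(c["pixels"],m[...,0],m[...,1],cv2.INTER_CUBIC)
E
python3 - <<'E'
from h import *
import pickle
c=pickle.load(open("d0.pkl","rb"))["top"]
f=.7
C={}
for n,ctr,mk,tab in(("polar",(313,262),(325,222),(283,231)),("iris",(501,278),(494,240),(521,239))):
    a=world(c,np.array(ctr)*f,.018)[0];m=world(c,np.array(mk)*f,.018)[0];t=world(c,np.array(tab)*f,.075)[0]
    print(n,a,np.arctan2(*(m-a)[::-1]),np.arctan2(*(t-a)[::-1]),np.hypot(*(t-a)));C[n]=a
# wrist view from above midway
x,y=(C["polar"]+C["iris"])/2
o=[np.pi,0,0]
for n in C:
    for yaw in(0,np.pi/2,-np.pi/2,np.pi):
        print(n,yaw,solver.ik([C[n][0]-.03,C[n][1],.36],[np.pi,0,yaw]))
fingers.close_gripper(10)
w=viewer.capture("wrist");print(w["eye"]-ctrl.read_tool_pos(),w["orientation"],w["K"][0,0])
E
```

```text
polar [0.55247038 0.16156967] -0.2841924032193048 0.7694814617283364 0.06746313674592942
iris [ 0.5158721  -0.19741507] 0.14475461381651256 -0.4449181833942185 0.06963932776933975
polar 0 [ 7.88753906e-02  5.18339520e-02  1.59926053e+00 -4.44089210e-16
  1.49049817e+00  1.64967172e+00]
polar 1.5707963267948966 [ 7.88753906e-02  5.18339520e-02  1.59926053e+00 -4.44089210e-16
  1.49049817e+00  7.88753906e-02]
polar -1.5707963267948966 None
polar 3.141592653589793 [ 0.07887539  0.05183395  1.59926053  0.          1.49049817 -1.49192094]
iris 0 [-6.16596666e-01 -7.64317242e-03  1.65972444e+00 -4.44089210e-16
  1.48951139e+00  9.54199661e-01]
iris 1.5707963267948966 [-0.61659667 -0.00764317  1.65972444  0.          1.48951139 -0.61659667]
iris -1.5707963267948966 [-6.16596666e-01 -7.64317242e-03  1.65972444e+00 -4.44089210e-16
  1.48951139e+00  2.52499599e+00]
iris 3.141592653589793 [-0.61659667 -0.00764317  1.65972444  0.          1.48951139 -2.18739299]
[-0.06780035  0.02229035  0.08131406] [-2.55814285e-01  8.27905384e-04  1.24296499e+00] 311.16391946736724
```

Run:
```python
from h import *
import pickle
D={}
C={"polar":(.5525,.1616),"iris":(.516,-.1974)}
for n,a in C.items():
    ctrl.movep([a[0]+.06,a[1],.27],[np.pi,0,np.pi])
    w=viewer.capture("wrist");D[n]=w
    print(w["eye"],w["orientation"],ctrl.read_clock())
pickle.dump(D,open("d1.pkl","wb"))
im=np.hstack([rectify(D[n],C[n],n=400) for n in C])
cv2.imwrite("pics/r1.png",im[:,:,::-1])
```

```text
[0.54063449 0.16190445 0.35143433] [-2.55538645e-01  6.76173517e-04  1.57188410e+00] 3.6083
[ 0.50479155 -0.19691664  0.35132649] [-2.55663951e-01  4.98294344e-04  1.57206336e+00] 5.0083
```

View pics/r1.png

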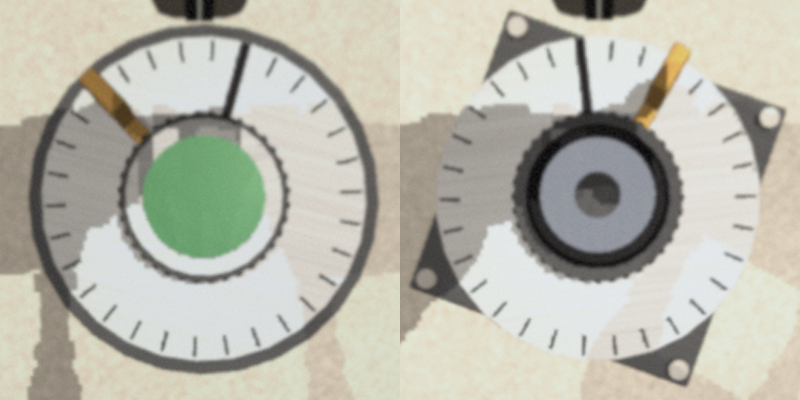

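Rectified view (left half polar, right half iris, 0.6 mm/px): polar centre is at (204,199), with its mark through (246,45) and its tab at about (115,105). Iris centre is at (598,198), with its mark through (579,40) and its tab at about (665,85). That puts the polar lever at 0.76 and its mark at -0.265, and the iris lever at -0.53 and its mark at 0.125. I push both to just short of the marks, then look.

```bash
cat >> h.py <<'E'
F={"polar":dict(a=(.5531,.1592),s=1),"iris":dict(a=(.5172,-.1965),s=-1)}
ZP=.138
def pose(n,th,lat,z=ZP,r=.074):
    "finger centre beside a tab at angle th, lat m off its mid-plane on the side that is pushed"
    f=F[n]; e=np.array([np.cos(th),np.sin(th)]); t=np.array([-e[1],e[0]])
    p=np.array(f["a"])+r*e+f["s"]*lat*t
    return [p[0],p[1],z],[np.pi,0,np.pi+th]
def arc(n,th0,th1,lat,step=.08,speed=.05):
    for th in np.linspace(th0,th1,max(2,int(np.ceil(abs(th1-th0)/step))+1))[1:]: ctrl.line_to(*pose(n,th,lat),speed=speed)
E
cat > push.py <<'E'
from h import *
import pickle
D={}
for n,th0,mk in(("iris",-.53,.125),("polar",.76,-.265)):
    s=F[n]["s"]
    ctrl.movep(*pose(n,th0,.045,z=.25)); ctrl.line_to(*pose(n,th0,.045),speed=.12)
    hit=ctrl.line_to(*pose(n,th0,.010),speed=.02,f_stop=1.2)
    p=np.array(ctrl.read_tool_pos()[:2])-F[n]["a"]
    lat=s*(p@[-np.sin(th0),np.cos(th0)]); print(n,hit,"lat",lat)
    if not hit or not .012<lat<.035: print("odd");break
    arc(n,th0,mk+s*.05,lat)
    print(ctrl.read_ft_force(),np.array(ctrl.read_tool_pos()),ctrl.read_clock())
    ctrl.line_to(*pose(n,mk+s*.05,lat+.015)); ctrl.line_to(*pose(n,mk+s*.05,lat+.015,z=.2))
    a=F[n]["a"]; ctrl.movep([a[0]+.075,a[1],.24],[np.pi,0,np.pi])
    D[n]=viewer.capture("wrist"); print(ctrl.read_clock())
pickle.dump(D,open("d2.pkl","wb"))
cv2.imwrite("pics/r2.png",np.hstack([rectify(D[n],(F[n]["a"][0]+.045,F[n]["a"][1]),half=.06,n=400) for n in D])[:,:,::-1])
E
python3 push.py
```

```text
iris True lat 0.017450520931549494
[-0.0932701  -0.47659867 -0.60423482] [ 0.59225947 -0.20835649  0.13803395] 9.9583
11.1333
polar True lat 0.020553690424774725
[ 0.05175657 -0.50073884 -0.4905216 ] [0.6297525  0.16350948 0.13802876] 18.475
19.6833
```

View pics/r2.png

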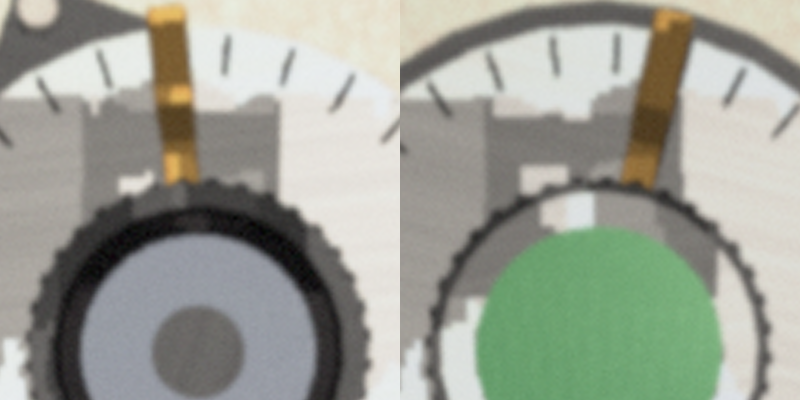

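Both tabs now cover their marks: iris tab around (172,90), polar tab around (660,95). The needles are hidden from this side, so I look from the outer side along each lever.

```bash
cat > look.py <<'E'
from h import *
import pickle,sys
D={}
for n,mk in(("polar",-.265),("iris",.125)):
    if n not in sys.argv[2:]: continue
    e=np.array([np.cos(mk),np.sin(mk)]); a=np.array(F[n]["a"])
    ctrl.movep([*(a+.07*e),.195],[np.pi,0,mk]); D[n]=viewer.capture("wrist")
print(ctrl.read_clock())
pickle.dump(D,open(sys.argv[1]+".pkl","wb"))
ims=[]
for n,mk in(("polar",-.265),("iris",.125)):
    if n not in D: continue
    e=np.array([np.cos(mk),np.sin(mk)]); c=np.array(F[n]["a"])+.085*e
    im=rectify(D[n],c,z=.019,half=.03,n=400)
    M=cv2.getRotationMatrix2D((200,200),-np.degrees(mk),1) # bring mark direction to straight up
    ims.append(cv2.warpAffine(im,M,(400,400)))
cv2.imwrite(f"pics/{sys.argv[1]}.png",np.hstack(ims)[:,:,::-1])
E
python3 look.py l1 polar iris
```

```text
23.875
```

View pics/l1.png

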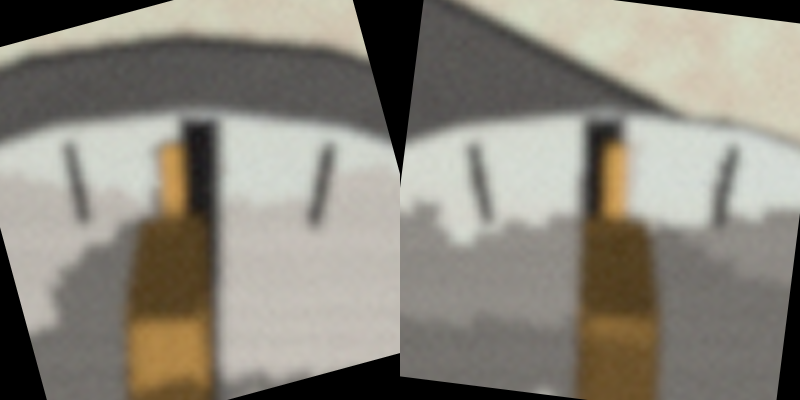

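The view is rotated so each mark points up, at 0.15 mm/px. The polar needle is at col 173 and its mark centre at 199, so 3.9 mm (0.044 rad) remains. The iris needle is at col 614 and its mark centre at 604, so 1.6 mm (0.018 rad) remains. I push those last bits.

```bash
cat > nudge.py <<'E'
from h import *
for n,mk,lat,d in(("iris",.125,.01745,.018),("polar",-.265,.02055,.044)):
    s=F[n]["s"]; th=mk+s*.05
    ctrl.movep(*pose(n,th,lat+.018,z=.2)); ctrl.line_to(*pose(n,th,lat+.018),speed=.12)
    ctrl.line_to(*pose(n,th,lat+.002),speed=.05); arc(n,th,th-s*d,lat,step=.02,speed=.02)
    ctrl.pause(.2); print(n,ctrl.read_ft_force())
    ctrl.line_to(*pose(n,th-s*d,lat+.018)); ctrl.line_to(*pose(n,th-s*d,lat+.018,z=.2))
E
python3 nudge.py; python3 look.py l2 polar iris
```

```text
iris [ 0.55546165 -0.35744213  0.41703719]
polar [0.41141824 1.29449394 0.29685473]
37.45
```

View pics/l2.png

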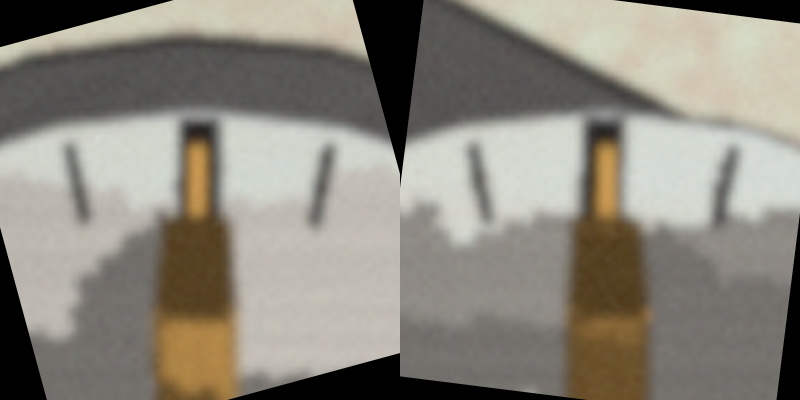

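Both needles lie within about 0.3 mm of their mark centres (polar 198 against 199, iris 606 against 604), and the arm is clear of everything.

```bash
python3 -c "
from rig import ctrl
p=ctrl.read_tool_pos();ctrl.line_to([p[0],p[1],p[2]+.05]);ctrl.pause(.3);print(ctrl.hand_in())"
```

```text
the job is handed in; nothing more can be done
None
```

The job is handed in: in the last picture both the iris and polariser needles lay within about 0.3 mm of the centre of their long marks, and the arm was touching nothing.

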